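# Swing a T-handled driver nose-down and use it to shoot the grille's bolt

### The arm

A 6-joint arm with a two-finger parallel gripper is mounted at the origin on the work surface. World frame = base frame: x ahead of the robot, y to its left, z up, the work surface at z = 0. Lengths are in mm, angles in rad, forces in N, time in s.
With the tool pointing down it reaches from about 275 to 750 mm from the base axis. Payload 10.2 kg.
Tool frame: the origin (TCP) lies midway between the tips of the shut fingers; the grasp point (between the pads) lies 19 mm behind it; z points along the fingers, y is the line along which they close (so a half turn about z gives the same grasp; the last joint's range is limited). The gripper opens to 85 mm and grips with 20 to 120 N. Pads are 22 mm wide; open, the fingers measure 114 mm over their backs; the gripper's body (76 mm by 85 mm) begins 54 mm behind the grasp point. The pads swing forward as they close: fully open they stand 13 mm farther back than shut.
Start: joints at [-1.523, 0.313, 1.498, -0, 1.331, -0.223], TCP at [140.425, -505.877, 231.294] pointing down, gripper open.
Joint ranges: [-2.94, 2.94], [-0.97, 2.17], [0.19, 2.56], [-1.23, 4.37], [0.02, 3.11], [-2.88, 2.88]. Speed limits (rad/s): [2.39, 2.39, 3.01, 3.14, 3.14, 3.14].

### API

Orientations are given as a rotation vector (axis times angle).
In Python, from plant import bot gives the robot as it stands. The module is installed in compiled form; this text tells all that it offers.
- The arm moves only by the tool play_rows, never from a script. Its argument "steps" is a list that holds one entry, the list of rows, each a list of 5 numbers: the opening, from 0 (shut) to 1 (fully open), then the shift along the tool's x, y, z in cm, then the turn about the tool's z in rad. In form: [[[grip, x, y, z, roll], ...]]. A call has 1 to 10 rows; each row shifts and turns the commanded pose from where the row before left it, along the tool's axes as they then stand; what a row does not reach is not made up. A row lasts 1/10 s, in which the tool goes at most 50 mm and 8.59 degrees, less where a joint would pass 70% of its speed; a pose out of reach is approached as far as the arm can. A call is refused whole if a number of a shift passes 5 or a number of a turn 0.15, either way. A call with a gripper value outside its range is refused whole. The fingers move at their own pace and stop on an object; "grip_force" is the grip in N (left out, the last holds). Time passes only in rows, so rows that do not move let the fingers close. It gives the time, the measured TCP pose, the force, the opening and the grip force at its end, in the units of the state.
- bot.get_state(): the state, without advancing time (a new reading comes with each control period).
- bot.read_camera(name): name is "side" or "top" or "wrist"; returns a dict with "frame" (480x640x3 uint8, blue, green, red), "mtx" (3x3 intrinsics, pixels), "eye" and "orientation" of the camera in the world; the wrist camera has in their place "tool_from_camera" (4x4, takes a point from camera to tool coordinates, whose origin is the TCP and whose axes are the flange's). Camera axes: x right, y up, looking along -z (the intrinsics and any distortion apply to the point x, -y, -z); pixel columns grow to the right and rows downward; lengths in mm; the calibration is good to about 2 mm. A picture is of the moment at which its call begins: read the wrist's pose just before it. There is no depth.
- bot.close_job(): hands the job in; it is judged then, once.
Trained networks look in a picture, given as the dict that the camera call returned (one of the last four; its "shot" number tells which), for a name from the list of things; names that differ only in an ending like _2 or _b are one class to them, and where a whole thing is asked for, a point or a joint stands for the part that bears it (a point fixed in the world has none). Each returns a list of dicts, best first, with "confidence" (0 to 1); they miss things now and then, are a little off and sometimes report something else, mostly with a low value. They report only what shows in the picture. A call takes as long as a camera call. They do not tell look-alikes from the thing itself.
- bot.silhouettes(query, picture): "mask" (480x640 bool, what is visible of it).
- bot.landmark_of(query, picture): "location" ([x, y, z] in mm, in the coordinates of the camera as it stood for that picture, good to about 4 mm: a listed point, or the origin of a listed thing).
The state is a dict: "time_s": time; "joint_positions": joint angles; "joint_velocities": joint speeds; "joint_efforts": joint torques, N m; "position": TCP position; "tcp_rot": TCP orientation; "force": force on the tool from outside, world axes, zero at the start; "wrist_torque": the same for the moment, N m; "finger_gap": finger opening in mm; "grasp_force": force on a finger pad.
Only numpy, scipy, OpenCV 4.12 (cv2) and the standard library are available. Lean on these libraries where they do the work, as an engineer would, in place of code of your own. Each camera call takes 0.05 s, during which the arm holds its last target. There are 200 camera calls.

### The job

Lock the grille into its carrier: lift the T-handled nut driver off its stick, ease your grip so that it swings down and hangs nose-down from the fingers, clear of the bench, and hold it so. Reach down between the ribs with its nose, never with the gripper, and push the sliding bolt right home through the keeper, as far as it will go. Then lower the driver nose-down into the empty open pot, without dropping it, and let go; leave the stick and everything else where they are, with the pot and the tin standing.

Things in the scene. Friction and masses are not known exactly. Their poses are not given: they have to be found in the camera images.
- driver: T-handled nut driver, about 0.2 kg, lying level: round-ended black crossbar 58 mm long, 18 mm thick, square on a steel shank 9 mm thick with a socket nose 18 mm thick, 36 mm long. Origin at the crossbar's middle; x along the shank to the nose, y along the crossbar. Centre of mass roughly 80 mm down the shank.
- driver_handle (a point): the middle of the driver's crossbar, half-way up; 31 mm above the bench at the start (axes as the driver). Pinched hard by the crossbar's two round ends the driver stays level; as the grip is eased it swings about the crossbar's line, and eased too far it falls. So held, it bears a push along the crossbar but folds back under one across it.
- driver_nose (a point): the centre of the flat end of the driver's nose, 165 mm from the crossbar's middle (axes as the driver)
- carrier: grille carrier, blue sheet-metal frame with a louvred grille, 370 (y) x 220 (x) mm, fixed on the bench; rims about 50 mm high. Origin at bench level, z up. From y = -167 to -17 mm two ribs, tops 80 mm above the bench, flank a channel 27 mm wide along y at x = 0. Two flat guides over the bolt, at y = -120 and -30 mm, have tops 50 mm above the bench; a tool's end passes over them at 53 to 60.
- bolt: the sliding bolt on the channel's floor: steel rod 155 mm long, 10 mm thick, 40 mm above the bench, with an upright flat lug across it (22 mm wide, 5 mm thick, top 70 mm above the bench, 10 mm below the ribs' tops). Slides along the carrier's y only, 40 mm in all, to a stop, against about 3 N of friction; stays where left; starts 0 to 10 mm along. Axes as the carrier's.
- bolt_lug (a point): the middle of the lug's rear face (the face to push, towards the carrier's +y), 60 mm above the bench; at y = -85 mm in the carrier's frame with the bolt fully back and -45 mm with the bolt home
- bolt_tip (a point): the centre of the bolt's leading end, 40 mm above the bench; at y = -5 mm in the carrier's frame fully back and +35 mm when home
- keeper (a point): the centre of the far mouth of the keeper, a small steel arch on the grille's rim, from y = 8 to 26 mm in the carrier's frame, 54 mm high; the bolt's tip stands 9 mm out of it when home
- pot: the empty open steel pot: 84 mm wide at the rim, 110 mm high, wall 3 mm, 0.6 kg, loose. Origin at the centre of its underside, z up. It and the tin may have changed places.
- filler_tin: a closed tin with a paper label, about the size of the pot (84 mm wide, 110 mm high), loose; not to be disturbed. Origin at the centre of its underside.
- hammer: a hammer lying on the bench, 260 mm long; not to be disturbed. Origin near its middle.
- flat_driver: an ordinary straight screwdriver, 190 mm long, lying on the bench; not to be disturbed.
- tape: a roll of masking tape lying flat, 104 mm wide, 25 mm high; not to be disturbed.
- sand_block: a black rubber sanding block, 120 x 65 x 35 mm; not to be disturbed.
- dolly: a round steel panel dolly, 72 mm wide, 42 mm high; not to be disturbed.
- blow_gun: an air blow gun lying on its side, about 190 mm long; not to be disturbed.
- stick: a narrow wooden sanding stick, 200 x 34 x 22 mm, loose, flat on the bench under the driver, which lies along it with the crossbar's ends standing out 12 mm on either side. Origin on its underside below the crossbar, 25 mm from its near end; x along it. It stays on the bench.
There are look-alikes about, which are no part of the job. What is shaped like the driver but red or turquoise is not meant.

How it is judged (in metres and radians):
On the way, in this order (a step that is already met when the one before it is completed fails the run):
1. the driver hangs nose-down in the grip, within about 25 degrees of plumb and clear of the bench (angle between driver's own x axis and vertical above 2.7 rad and height (world z) of driver_nose above 0.04 m and contact force between the fingers and driver above 3 N), for 0.3 s.
2. the bolt is home (its tip at least 6 mm out of the keeper), pushed by the driver (y of bolt_tip in the frame of carrier above 0.032 m and contact force between driver and bolt above 0.5 N), for 0.1 s.
At the end, for the whole second after the job is handed in: The bolt is home, its tip at least 6 mm out of the far side of the keeper (3 mm short of the stop at most); the driver stands nose-down in the upright pot, its nose within 30 mm of the pot's underside, released and at rest (y of bolt_tip in the frame of carrier above 0.032 m and horizontal distance between driver_nose and pot below 0.045 m and z of driver_nose in the frame of pot below 0.03 m and angle between driver's own x axis and vertical above 2.4 rad and angle between pot's own z axis and vertical below 0.1 rad and linear speed of driver below 0.02 m/s); the robot touches nothing.
It fails at once if the gripper or the arm touches the bolt (contact force between any of the fingers, the arm and bolt above 0.5 N).
It fails at once if the driver is dropped (falls free by more than about 7 cm) (linear speed of driver above 1.2 m/s and contact force between the fingers and driver below 0.1 N).
It fails at once if the pot or the tin is tipped (angle between any of pot, filler_tin's own z axis and vertical above 0.5 rad).
It fails at once if a bystander is moved by more than 3 cm, or the pot or the stick by more than 6 cm (distance of any of filler_tin, hammer, flat_driver, tape, sand_block, dolly, blow_gun from where it was at the start of the episode above 0.03 m or distance of any of pot, stick from where it was at the start of the episode above 0.06 m).
It also fails if it takes over 58 s, if anything falls off the work surface, if the arm or the gripper's body presses on something with over 40 N, if the wrist force passes 120 N, or if a joint passes its speed limit or range.

## Working session

There is one attempt and no reset: what is moved stays moved. The work goes in short steps, Python scripts to look and compute and a tool call to move; the robot and the scene stay as the last step left them, time stands still between calls to the robot, and variables do not carry over. Pictures are saved under pics/ and viewed, at most 13 in all, crops included, and the job is handed in when it is done.

Besides the shell and the picture viewer there is one more tool, called after "Call:" as name(argument=value, ...), one argument or row to a line, values as JSON. play_rows: Moves the arm, as the interface text tells. Its arguments: {"type":"object","properties":{"steps":{"type":"array","items":{"type":"array","items":{"type":"array","items":{"type":"number"}}}},"grip_force":{"type":"number"}},"required":["steps"]}

```bash
mkdir -p pics
cat > h.py <<'E'
import numpy as np, cv2
from scipy.spatial.transform import Rotation as R
from plant import bot
def toR(o):
    o=np.array(o,float)
    return o if o.shape==(3,3) else R.from_rotvec(o).as_matrix()
def cam(name):
    s=bot.get_state(); p=bot.read_camera(name)
    if 'tool_from_camera' in p:
        T=np.eye(4);T[:3,:3]=toR(s['tcp_rot']);T[:3,3]=s['position'];T=T@np.array(p['tool_from_camera'])
    else:
        T=np.eye(4);T[:3,:3]=toR(p['orientation']);T[:3,3]=p['eye']
    return p,T
def marks(p,T,names,n=3):
    for q in names:
        for d in bot.landmark_of(q,p)[:n]:
            x=np.array(d['location']); w=T[:3,:3]@x+T[:3,3]
            print(q,round(d['confidence'],2),w.round(0), 'px',pix(p,T,w).round(0))
def pix(p,T,w):
    c=T[:3,:3].T@(np.array(w,float)-T[:3,3]); u=np.array(p['mtx'])@np.array([c[0],-c[1],-c[2]]); return u[:2]/u[2]
def ray(p,T,uv,z):
    d=np.linalg.inv(np.array(p['mtx']))@np.array([uv[0],uv[1],1]); d=T[:3,:3]@np.array([d[0],-d[1],-d[2]])
    return T[:3,3]+d*(z-T[2,3])/d[2]
E
python3 - <<'E'
from h import *
for n in ['top','side']:
    p,T=cam(n); cv2.imwrite(f'pics/{n}0.png',p['frame']); print(n,p.keys(),T[:3,3].round(0))
    for k in p:
        if k not in('frame','mtx','eye','orientation','shot'): print(k,p[k])
    marks(p,T,['driver_handle','driver_nose','carrier','bolt_lug','bolt_tip','keeper','pot','filler_tin','stick'])
s=bot.get_state();print(s['tcp_rot'],toR(s['tcp_rot']).round(2))
E
```

```text
top dict_keys(['frame', 'mtx', 'eye', 'orientation', 'shot']) [ 373.   16. 1346.]
driver_handle 0.71 [ 476. -246.   33.] px [392. 256.]
driver_handle 0.65 [ 332. -314.   11.] px [416. 312.]
driver_handle 0.6 [247. 146.  11.] px [238. 343.]
driver_nose 0.79 [ 637. -289.   32.] px [408. 195.]
driver_nose 0.78 [403.  90.  13.] px [262. 282.]
driver_nose 0.74 [ 363. -480.    9.] px [479. 301.]
carrier 0.88 [596.  80.   1.] px [267. 209.]
carrier 0.19 [ 472. -243.   29.] px [390. 258.]
bolt_lug 0.58 [580.   4.  59.] px [296. 213.]
bolt_tip 0.62 [590.  82.  42.] px [266. 209.]
keeper 0.77 [596. 108.  39.] px [256. 207.]
pot 0.74 [470. 409.   1.] px [140. 255.]
pot 0.39 [ 502. -410.   -4.] px [451. 248.]
filler_tin 0.61 [ 503. -410.   -1.] px [451. 248.]
stick 0.95 [ 472. -243.    5.] px [389. 258.]
side dict_keys(['frame', 'mtx', 'eye', 'orientation', 'shot']) [ -206. -1058.   965.]
driver_handle 0.84 [ 471. -244.   26.] px [358. 308.]
driver_handle 0.62 [247. 143.  13.] px [203. 263.]
driver_nose 0.68 [ 628. -286.   32.] px [419. 291.]
driver_nose 0.57 [ 360. -479.    3.] px [385. 400.]
keeper 0.5 [ 496. -412.    0.] px [412. 354.]
stick 0.78 [ 468. -242.   -2.] px [356. 316.]
[3.11282448e+00 4.24022772e-01 6.22358996e-06] [[ 0.96  0.27  0.  ]
 [ 0.27 -0.96 -0.  ]
 [ 0.    0.   -1.  ]]
```

```bash
ls pics
```

```text
side0.png
top0.png
```

View pics/top0.png

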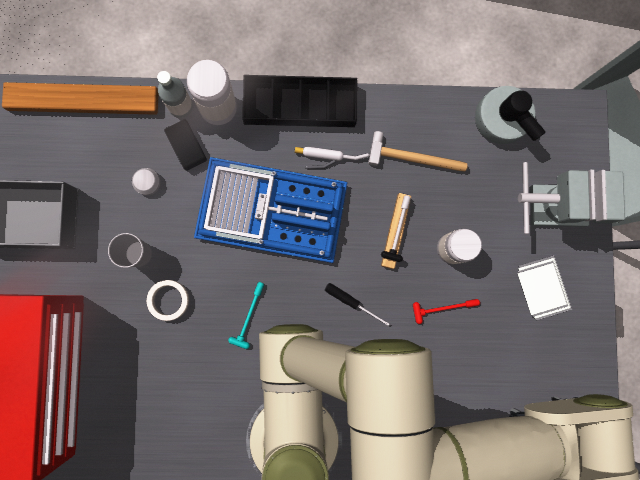

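View pics/side0.png

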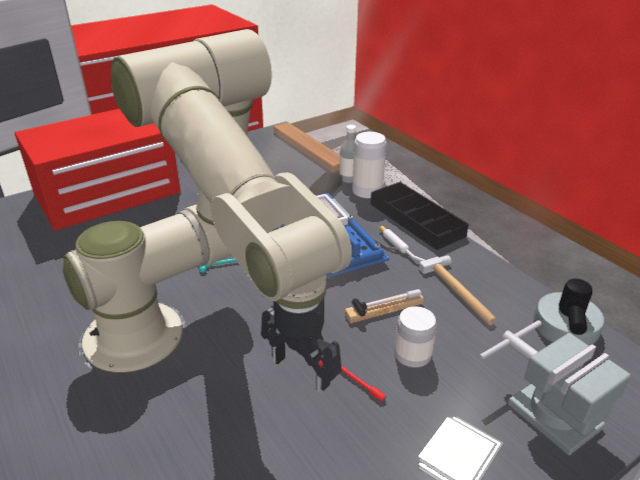

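The top view shows the driver, which is black on the stick, with its handle at (392,256) and its nose at (405,198). The open pot is at (127,250), the tin at (460,246), and the lug at about (296,213). The side view agrees, so I'm moving above the driver.

Call:
play_rows(
  steps=[
    [[1, 4.5, -1.8, 0, 0], [1, 4.5, -1.8, 0, 0], [1, 4.5, -1.8, 0, 0], [1, 4.5, -1.8, 0, 0], [1, 4.5, -1.8, 0, 0], [1, 4.5, -1.8, 0, 0], [1, 4.5, -1.8, 0, 0], [1, 4.5, -1.8, 0, 0], [1, 3.2, -1.6, 0, 0], [1, 0, 0, 0, 0]],
  ],
  grip_force=120,
)

```text
time_s: 2.0
position: [477.6, -244.0, 231.1]
tcp_rot: [-3.111, -0.431, -0.001]
force: [0.6, -0.4, 0.3]
finger_gap: 85.3
grasp_force: 0.0
```

Call:
play_rows(
  steps=[
    [[1, 0, 0, 0, 0.14], [1, 0, 0, 0, 0.14], [1, 0, 0, 0, 0.14], [1, 0, 0, 0, 0.11], [1, 0, 0, 0, 0]],
  ],
)

```text
time_s: 2.5
position: [475.0, -247.3, 231.3]
tcp_rot: [3.115, -0.408, -0.0]
force: [0.7, -1.5, 0.8]
finger_gap: 85.5
grasp_force: 0.0
```

```bash
cat >> h.py <<'E'
def togo(xyz,yaw):
    "shift cm in tool axes now, and roll, to reach xyz with tool y along yaw deg (mod 180)"
    s=bot.get_state(); M=toR(s['tcp_rot']); d=M.T@(np.array(xyz,float)-s['position'])/10
    a=np.degrees(np.arctan2(M[1,1],M[0,1])); e=(yaw-a+90)%180-90
    print('t',s['time_s'],'pos',np.round(s['position'],1),'yaw',a.round(1),'shift',d.round(2),'roll',round(-np.radians(e),3),'gap',round(s['finger_gap'],1),'gf',round(s['grasp_force'],1),'F',np.round(s['force'],1),'j6',round(s['joint_positions'][5],2),'z',M[:,2].round(3))
E
python3 - <<'E'
from h import *
p,T=cam('wrist'); cv2.imwrite('pics/w0.png',p['frame'])
marks(p,T,['driver_handle','driver_nose','stick','bolt_lug'],2)
p,T=cam('top'); marks(p,T,['driver_handle','driver_nose'],1)
togo([474,-245,100],75)
E
```

```text
driver_handle 0.87 [ 324. -321.    4.] px [434. 324.]
driver_handle 0.73 [ 473. -242.   33.] px [318. 210.]
driver_nose 0.64 [ 363. -477.    8.] px [595. 251.]
driver_nose 0.62 [400.  91.   7.] px [ 19. 354.]
stick 0.8 [ 471. -239.   -0.] px [316. 203.]
bolt_lug 0.44 [ 475. -246.   31.] px [322. 206.]
bolt_lug 0.42 [ 342. -159.    1.] px [273. 343.]
driver_handle 0.34 [761. 298.  -3.] px [187. 147.]
driver_nose 0.74 [351. 330.  -0.] px [169. 301.]
t 2.9 pos [ 475.3 -246.9  231.3] yaw -104.8 shift [-0.17 -0.15 13.13] roll 0.003 gap 84.9 gf 0.0 F [ 0.5  0.1 -0.3] j6 1.13 z [ 0. -0. -1.]
```

View pics/w0.png

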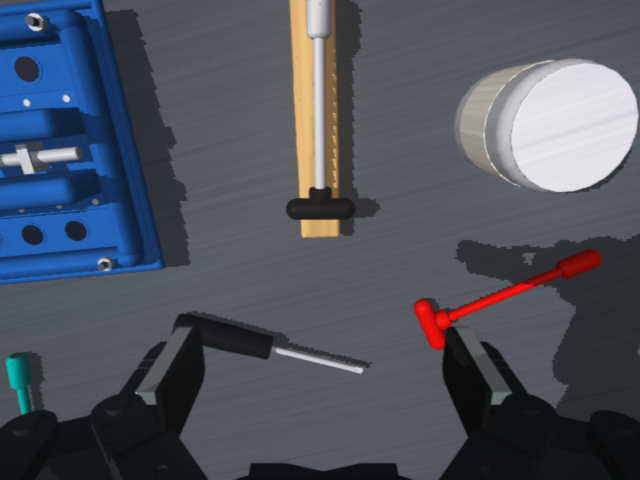

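The wrist view shows the crossbar level in the image from (288,208) to (355,208), with the shank straight up to the nose at (318,5). The tool's yaw therefore matches the crossbar.

Run:
```python
from h import *
p,T=cam('wrist')
a=ray(p,T,(288,208.5),31);b=ray(p,T,(355,208.5),31);print(a.round(1),b.round(1),np.linalg.norm(a-b))
m=(a+b)/2; n=ray(p,T,(319,80),31); print(n.round(1),np.degrees(np.arctan2(*(n-m)[[1,0]])))
togo([m[0],m[1],8],75)
```

```text
[ 480.3 -217.6   31. ] [ 466.1 -271.9   31. ] 56.076679016768956
[ 570.6 -268.6   31. ] -13.754088762133566
t 2.95 pos [ 475.3 -246.9  231.3] yaw -104.8 shift [-0.26 -0.15 22.33] roll 0.003 gap 85.6 gf 0.0 F [ 0.3 -0.3  0.4] j6 1.13 z [ 0. -0. -1.]
```

Call:
play_rows(
  steps=[
    [[1, -0.25, -0.15, 4, 0], [1, 0, 0, 4, 0], [1, 0, 0, 4, 0], [1, 0, 0, 2.5, 0], [1, 0, 0, 0, 0]],
  ],
)

```text
time_s: 3.45
position: [471.9, -243.6, 83.4]
tcp_rot: [-3.112, 0.405, 0.008]
force: [-0.4, -1.0, 1.0]
finger_gap: 85.6
grasp_force: 0.0
```

Run:
```python
from h import *
p,T=cam('wrist'); cv2.imwrite('pics/w1.png',p['frame'])
marks(p,T,['driver_handle','driver_nose'],2)
for z in(25,31,37):print(pix(p,T,[473.2-7.5,-244.8-28,z]),pix(p,T,[473.2+7.5,-244.8+28,z]))
togo([473.2,-244.8,8],75)
```

```text
driver_handle 0.93 [ 473. -242.   31.] px [321. 273.]
[381.57726035 267.00066713] [268.8504498  266.50793868]
[383.11257474 271.53976492] [267.35472597 271.03160044]
[384.7327554  276.32976659] [265.77636527 275.80518883]
t 3.6 pos [ 474.  -245.3   87.9] yaw -104.8 shift [-0.11 -0.04  7.99] roll 0.003 gap 85.7 gf 0.0 F [-0.1 -0.2  0. ] j6 1.13 z [ 0.002 -0.002 -1.   ]
```

View pics/w1.png

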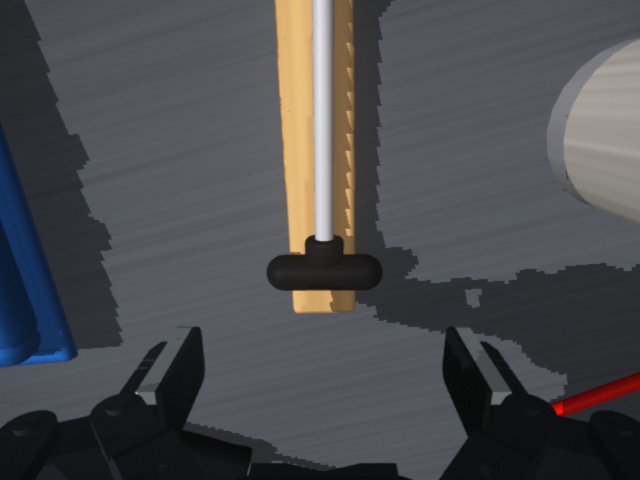

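The crossbar spans (267–382, 272), which matches the prediction for z=31. Descending to grip.

Call:
play_rows(
  steps=[
    [[1, -0.1, 0, 2.5, 0], [1, 0, 0, 2.5, 0], [1, 0, 0, 2, 0], [1, 0, 0, 1, 0], [1, 0, 0, 0, 0], [0.5, 0, 0, 0, 0], [0.3, 0, 0, 0, 0], [0.3, 0, 0, 0, 0], [0.3, 0, 0, 0, 0], [0.3, 0, 0, 0, 0]],
  ],
  grip_force=120,
)

```text
time_s: 4.6
position: [473.1, -245.2, 8.5]
tcp_rot: [3.114, -0.405, 0.004]
force: [-4.5, 1.9, 14.6]
finger_gap: 53.0
grasp_force: 122.5
```

Run:
```python
from h import *
togo([473.2,-244.8,270],75)
```

```text
t 4.6 pos [ 473.1 -245.2    8.5] yaw -104.8 shift [  0.07  -0.   -26.15] roll 0.003 gap 53.0 gf 122.5 F [-4.5  1.9 14.6] j6 1.13 z [ 0.002 -0.002 -1.   ]
```

Call:
play_rows(
  steps=[
    [[0.3, 0, 0, -1, 0], [0.3, 0, 0, -2, 0], [0.3, 0, 0, -3, 0], [0.3, 0, 0, -4, 0], [0.3, 0, 0, -4, 0], [0.3, 0, 0, -4, 0], [0.3, 0, 0, -4, 0], [0.3, 0, 0, -3, 0], [0.3, 0, 0, -1, 0], [0.3, 0, 0, 0, 0]],
  ],
)

```text
time_s: 5.6
position: [472.4, -244.5, 267.1]
tcp_rot: [3.114, -0.406, 0.002]
force: [-0.2, 0.5, -2.2]
finger_gap: 52.9
grasp_force: 125.6
```

Run:
```python
from h import *
togo([473.2,-244.8,270],75)
p,T=cam('side'); p2,T2=cam('wrist')
marks(p,T,['driver_handle','driver_nose'],2)
marks(p2,T2,['driver_handle','driver_nose'],2)
cv2.imwrite('pics/s1.png',np.hstack([p['frame'][100:400,240:560],cv2.resize(p2['frame'],(400,300))]))
```

```text
t 5.6 pos [ 472.4 -244.5  267.1] yaw -104.8 shift [ 0.08  0.01 -0.29] roll 0.003 gap 52.9 gf 125.6 F [-0.2  0.5 -2.2] j6 1.13 z [ 0.001 -0.001 -1.   ]
driver_handle 0.85 [247. 142.   8.] px [204. 265.]
driver_handle 0.71 [ 322. -315.    8.] px [324. 357.]
driver_nose 0.97 [ 359. -480.    3.] px [385. 400.]
driver_nose 0.77 [ 632. -287.  283.] px [432. 204.]
driver_handle 0.78 [ 474. -243.  285.] px [318. 354.]
driver_handle 0.7 [ 326. -323.    7.] px [431. 304.]
driver_nose 0.76 [398.  93.   6.] px [ 41. 334.]
driver_nose 0.69 [ 360. -477.   12.] px [579. 241.]
```

View pics/s1.png

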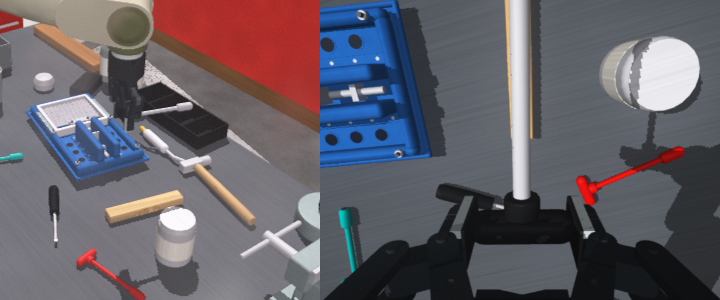

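The driver is lifted level, with its nose at z≈283 and the stick left on the bench. Now I'll ease the grip.

Call:
play_rows(
  steps=[
    [[0.3, 0, 0, 0, 0], [0.3, 0, 0, 0, 0], [0.3, 0, 0, 0, 0]],
  ],
  grip_force=70,
)

```text
time_s: 6.2
position: [472.3, -244.5, 266.1]
tcp_rot: [-3.115, 0.406, 0.0]
force: [0.6, 0.8, -2.3]
finger_gap: 53.0
grasp_force: 125.6
```

```bash
cat > n.py <<'E'
from h import *
p,T=cam('side'); marks(p,T,['driver_nose'],3); togo([0,0,0],0); print(np.round(bot.get_state()['wrist_torque'],3))
E
python3 n.py
```

```text
driver_nose 0.86 [ 359. -482.    4.] px [385. 401.]
driver_nose 0.59 [401.  87.   4.] px [264. 257.]
driver_nose 0.58 [ 630. -287.  281.] px [431. 206.]
t 6.3 pos [ 472.3 -244.5  266.3] yaw -104.9 shift [-51.92 -11.53  26.63] roll 1.312 gap 52.5 gf 125.6 F [ 0.6 -0.  -0.9] j6 1.13 z [-0.  0. -1.]
[ 0.043  0.142 -0.007]
```

Call:
play_rows(
  steps=[
    [[0.3, 0, 0, 0, 0], [0.3, 0, 0, 0, 0], [0.3, 0, 0, 0, 0], [0.3, 0, 0, 0, 0]],
  ],
  grip_force=45,
)

```text
time_s: 6.7
position: [472.3, -244.5, 266.3]
tcp_rot: [3.115, -0.406, 0.0]
force: [0.3, -0.7, -1.3]
finger_gap: 52.8
grasp_force: 125.6
```

```bash
python3 n.py
```

```text
driver_nose 0.81 [397.  87.   6.] px [263. 257.]
driver_nose 0.62 [ 627. -289.  280.] px [431. 207.]
driver_nose 0.59 [ 359. -480.    5.] px [385. 400.]
t 6.8 pos [ 472.3 -244.5  266.3] yaw -104.9 shift [-51.92 -11.52  26.63] roll 1.312 gap 52.6 gf 125.6 F [-0.1 -0.8 -2.9] j6 1.13 z [ 0.  0. -1.]
[ 0.029  0.177 -0.032]
```

Call:
play_rows(
  steps=[
    [[0.5, 0, 0, 0, 0], [0.5, 0, 0, 0, 0], [0.5, 0, 0, 0, 0]],
  ],
  grip_force=45,
)

```text
time_s: 7.1
position: [472.3, -244.5, 266.3]
tcp_rot: [-3.115, 0.406, -0.0]
force: [0.6, -0.3, -1.6]
finger_gap: 52.5
grasp_force: 125.6
```

Call:
play_rows(
  steps=[
    [[0.58, 0, 0, 0, 0], [0.58, 0, 0, 0, 0], [0.58, 0, 0, 0, 0]],
  ],
  grip_force=45,
)

```text
time_s: 7.4
position: [472.4, -244.5, 266.3]
tcp_rot: [3.115, -0.406, 0.0]
force: [0.7, -0.4, -1.5]
finger_gap: 52.6
grasp_force: 125.6
```

Call:
play_rows(
  steps=[
    [[0.615, 0, 0, 0, 0], [0.615, 0, 0, 0, 0], [0.615, 0, 0, 0, 0]],
  ],
)

```text
time_s: 7.7
position: [472.3, -244.5, 266.3]
tcp_rot: [3.115, -0.406, 0.0]
force: [0.6, -1.2, -2.7]
finger_gap: 52.8
grasp_force: 116.9
```

Call:
play_rows(
  steps=[
    [[0.625, 0, 0, 0, 0], [0.625, 0, 0, 0, 0]],
  ],
)

```text
time_s: 7.9
position: [472.4, -244.5, 266.3]
tcp_rot: [-3.115, 0.406, 0.0]
force: [0.1, -0.5, -1.8]
finger_gap: 53.7
grasp_force: 90.2
```

Call:
play_rows(
  steps=[
    [[0.635, 0, 0, 0, 0], [0.635, 0, 0, 0, 0]],
  ],
)

```text
time_s: 8.1
position: [472.3, -244.5, 266.3]
tcp_rot: [-3.115, 0.406, -0.0]
force: [-1.0, -0.6, -2.6]
finger_gap: 54.6
grasp_force: 65.1
```

```bash
python3 n.py
```

```text
driver_nose 0.95 [ 360. -479.    4.] px [385. 400.]
driver_nose 0.88 [400.  91.   4.] px [263. 256.]
driver_nose 0.82 [ 630. -285.  278.] px [431. 206.]
t 8.2 pos [ 472.3 -244.5  266.3] yaw -104.9 shift [-51.92 -11.53  26.63] roll 1.312 gap 54.3 gf 65.1 F [ 0.4  0.2 -2.4] j6 1.13 z [-0. -0. -1.]
[0.036 0.114 0.022]
```

Opening position sets the force, at about 26 N per 0.01. I'll ease further.

Call:
play_rows(
  steps=[
    [[0.642, 0, 0, 0, 0], [0.642, 0, 0, 0, 0], [0.642, 0, 0, 0, 0]],
  ],
)

```text
time_s: 8.5
position: [472.4, -244.5, 266.3]
tcp_rot: [-3.115, 0.406, -0.0]
force: [-0.3, -0.0, -1.9]
finger_gap: 54.8
grasp_force: 49.1
```

```bash
python3 n.py
```

```text
driver_nose 0.9 [ 629. -289.  273.] px [431. 209.]
driver_nose 0.82 [399.  90.   4.] px [263. 257.]
driver_nose 0.59 [ 361. -481.    5.] px [386. 399.]
t 8.6 pos [ 472.3 -244.5  266.3] yaw -104.9 shift [-51.92 -11.53  26.63] roll 1.312 gap 55.2 gf 49.1 F [ 0.   0.1 -1.8] j6 1.13 z [ 0. -0. -1.]
[-0.001  0.133 -0.012]
```

Call:
play_rows(
  steps=[
    [[0.646, 0, 0, 0, 0], [0.646, 0, 0, 0, 0], [0.646, 0, 0, 0, 0]],
  ],
)

```text
time_s: 8.9
position: [472.3, -244.5, 266.3]
tcp_rot: [-3.115, 0.406, -0.0]
force: [1.5, -0.3, -1.4]
finger_gap: 55.6
grasp_force: 40.6
```

```bash
python3 n.py
```

```text
driver_nose 0.97 [ 356. -483.    3.] px [384. 402.]
driver_nose 0.57 [402.  91.   3.] px [263. 257.]
driver_nose 0.54 [ 629. -289.  271.] px [431. 210.]
t 9.0 pos [ 472.3 -244.5  266.3] yaw -104.8 shift [-51.92 -11.53  26.63] roll 1.312 gap 55.3 gf 40.6 F [ 0.4  0.5 -2.5] j6 1.13 z [ 0.  0. -1.]
[ 0.064  0.093 -0.005]
```

Call:
play_rows(
  steps=[
    [[0.65, 0, 0, 0, 0], [0.65, 0, 0, 0, 0], [0.65, 0, 0, 0, 0], [0.65, 0, 0, 0, 0]],
  ],
)

```text
time_s: 9.4
position: [472.3, -244.5, 266.3]
tcp_rot: [-3.115, 0.406, 0.0]
force: [-0.3, 0.4, -1.8]
finger_gap: 55.7
grasp_force: 32.3
```

```bash
python3 n.py
```

```text
driver_nose 0.93 [ 358. -483.    5.] px [385. 401.]
driver_nose 0.85 [400.  87.   5.] px [264. 257.]
driver_nose 0.63 [ 580. -273.  176.] px [406. 248.]
t 9.5 pos [ 472.3 -244.5  266.3] yaw -104.9 shift [-51.92 -11.53  26.63] roll 1.312 gap 55.6 gf 32.2 F [ 0.4  0.3 -1.7] j6 1.13 z [-0.  0. -1.]
[ 0.025  0.135 -0.039]
```

Call:
play_rows(
  steps=[
    [[0.653, 0, 0, 0, 0], [0.653, 0, 0, 0, 0], [0.653, 0, 0, 0, 0], [0.653, 0, 0, 0, 0]],
  ],
)

```text
time_s: 9.9
position: [472.3, -244.5, 266.3]
tcp_rot: [-3.115, 0.406, -0.0]
force: [-1.0, 0.4, -1.9]
finger_gap: 55.8
grasp_force: 26.8
```

```bash
python3 n.py
```

```text
driver_nose 0.95 [ 360. -482.    2.] px [386. 401.]
driver_nose 0.79 [400.  89.   6.] px [263. 256.]
driver_nose 0.78 [ 561. -272.  154.] px [399. 258.]
t 10.0 pos [ 472.3 -244.5  266.3] yaw -104.9 shift [-51.92 -11.52  26.63] roll 1.312 gap 55.6 gf 26.8 F [-0.2  0.5 -1.6] j6 1.13 z [-0.  0. -1.]
[-0.001  0.052  0.008]
```

Call:
play_rows(
  steps=[
    [[0.655, 0, 0, 0, 0], [0.656, 0, 0, 0, 0], [0.657, 0, 0, 0, 0], [0.657, 0, 0, 0, 0], [0.657, 0, 0, 0, 0]],
  ],
)

```text
time_s: 10.5
position: [472.3, -244.5, 266.3]
tcp_rot: [-3.115, 0.406, 0.0]
force: [0.2, 0.1, -1.5]
finger_gap: 56.2
grasp_force: 20.1
```

```bash
python3 n.py
```

```text
driver_nose 0.7 [ 360. -481.    3.] px [385. 400.]
driver_nose 0.58 [ 527. -261.  133.] px [384. 268.]
t 10.6 pos [ 472.3 -244.5  266.3] yaw -104.9 shift [-51.92 -11.53  26.63] roll 1.312 gap 56.3 gf 20.1 F [-0.3  0.1 -1.1] j6 1.13 z [ 0.  0. -1.]
[0.014 0.101 0.017]
```

Call:
play_rows(
  steps=[
    [[0.658, 0, 0, 0, 0], [0.659, 0, 0, 0, 0], [0.66, 0, 0, 0, 0], [0.66, 0, 0, 0, 0]],
  ],
)

```text
time_s: 11.0
position: [472.4, -244.5, 266.3]
tcp_rot: [3.115, -0.406, 0.0]
force: [0.2, 0.5, -1.6]
finger_gap: 56.4
grasp_force: 15.7
```

```bash
python3 n.py
```

```text
driver_nose 0.87 [397.  89.   6.] px [262. 256.]
driver_nose 0.7 [ 362. -483.    5.] px [387. 400.]
driver_nose 0.55 [ 517. -255.  135.] px [378. 268.]
t 11.1 pos [ 472.4 -244.5  266.3] yaw -104.8 shift [-51.92 -11.53  26.63] roll 1.312 gap 56.2 gf 15.7 F [ 0.1 -0.2 -1.2] j6 1.13 z [-0.  0. -1.]
[ 0.034  0.035 -0.023]
```

Call:
play_rows(
  steps=[
    [[0.661, 0, 0, 0, 0], [0.662, 0, 0, 0, 0], [0.662, 0, 0, 0, 0], [0.662, 0, 0, 0, 0]],
  ],
)

```text
time_s: 11.5
position: [472.3, -244.5, 266.3]
tcp_rot: [-3.115, 0.406, 0.0]
force: [0.5, -0.5, -2.2]
finger_gap: 56.2
grasp_force: 12.9
```

```bash
python3 n.py
```

```text
driver_nose 0.73 [ 359. -483.    4.] px [385. 401.]
driver_nose 0.59 [ 505. -253.  131.] px [374. 270.]
driver_nose 0.59 [399.  86.   5.] px [263. 257.]
t 11.6 pos [ 472.3 -244.5  266.3] yaw -104.9 shift [-51.92 -11.53  26.63] roll 1.312 gap 56.8 gf 12.9 F [-0.3 -1.1 -2. ] j6 1.13 z [-0. -0. -1.]
[ 0.056 -0.015 -0.005]
```

Call:
play_rows(
  steps=[
    [[0.663, 0, 0, 0, 0], [0.6635, 0, 0, 0, 0], [0.6635, 0, 0, 0, 0]],
  ],
)

```text
time_s: 11.9
position: [472.3, -244.5, 266.3]
tcp_rot: [3.115, -0.406, 0.0]
force: [0.6, -0.2, -1.8]
finger_gap: 56.9
grasp_force: 11.0
```

```bash
python3 n.py
```

```text
driver_nose 0.89 [401.  88.   4.] px [264. 257.]
driver_nose 0.68 [ 359. -482.    6.] px [385. 400.]
driver_nose 0.59 [ 501. -255.  127.] px [373. 273.]
t 12.0 pos [ 472.3 -244.5  266.3] yaw -104.9 shift [-51.92 -11.53  26.63] roll 1.312 gap 57.0 gf 11.0 F [ 0.9  0.7 -2.4] j6 1.13 z [-0.  0. -1.]
[-0.04  -0.    -0.003]
```

Call:
play_rows(
  steps=[
    [[0.665, 0, 0, 0, 0], [0.666, 0, 0, 0, 0], [0.666, 0, 0, 0, 0], [0.666, 0, 0, 0, 0]],
  ],
)

```text
time_s: 12.4
position: [472.3, -244.5, 266.3]
tcp_rot: [-3.115, 0.406, 0.0]
force: [-0.6, -0.2, -2.2]
finger_gap: 56.9
grasp_force: 8.1
```

```bash
python3 n.py
```

```text
driver_nose 0.86 [ 484. -247.  126.] px [365. 274.]
driver_nose 0.7 [ 359. -480.    7.] px [385. 399.]
t 12.5 pos [ 472.3 -244.5  266.3] yaw -104.9 shift [-51.92 -11.53  26.63] roll 1.312 gap 57.1 gf 8.1 F [-0.3  0.2 -1.1] j6 1.13 z [-0.  0. -1.]
[-0.036  0.014  0.024]
```

The driver hangs about 4° from plumb. Now I'll regrip firmly and move beside the carrier.

Call:
play_rows(
  steps=[
    [[0.65, 0, 0, 0, 0], [0.63, 0, 0, 0, 0], [0.62, 0, 0, 0, 0], [0.62, 0, 0, 0, 0], [0.62, 0, 0, 0, 0]],
  ],
  grip_force=120,
)

```text
time_s: 13.0
position: [472.3, -244.5, 266.3]
tcp_rot: [-3.115, 0.406, 0.0]
force: [-0.2, 0.1, -1.7]
finger_gap: 54.2
grasp_force: 69.7
```

Call:
play_rows(
  steps=[
    [[0.62, 0, -1, 0, 0], [0.62, -0.3, -2, 0, 0], [0.62, -0.3, -3, 0, 0], [0.62, -0.3, -3, 0, 0], [0.62, -0.3, -3, 0, 0], [0.62, -0.3, -3, 0, 0], [0.62, -0.3, -2.5, 0, 0], [0.62, -0.2, -1.2, 0, 0], [0.62, 0, 0, 0, -0.11], [0.62, 0, 0, 0, 0]],
  ],
)

```text
time_s: 14.0
position: [500.9, -58.4, 266.3]
tcp_rot: [3.133, -0.231, -0.0]
force: [-0.6, -0.4, -2.1]
finger_gap: 54.5
grasp_force: 69.8
```

Run:
```python
from h import *
togo([580,-20,230],81.3)
p,T=cam('wrist'); cv2.imwrite('pics/w2.png',p['frame'])
N=['bolt_lug','bolt_tip','keeper','carrier','driver_nose','driver_handle']
marks(p,T,N,2)
p,T=cam('top');print('top'); marks(p,T,N,1)
p,T=cam('side');print('side'); marks(p,T,N,1)
```

```text
t 14.0 pos [500.9 -58.4 266.3] yaw -98.5 shift [ 7.26 -4.96  3.63] roll 0.004 gap 54.5 gf 69.8 F [-0.6 -0.4 -2.1] j6 1.37 z [-0. -0. -1.]
bolt_lug 0.72 [579.   0.  59.] px [236. 119.]
bolt_tip 0.68 [499. -56. 288.] px [316. 367.]
keeper 0.73 [595. 105.  42.] px [114. 118.]
keeper 0.38 [581.  -4.  64.] px [240. 117.]
carrier 0.6 [592.  83.   2.] px [158. 116.]
driver_nose 0.75 [401.  92.  10.] px [196. 305.]
driver_nose 0.74 [527. -61. 125.] px [322. 188.]
driver_handle 0.86 [ 326. -323.    6.] px [592. 315.]
driver_handle 0.71 [502. -57. 288.] px [318. 360.]
top
bolt_lug 0.43 [578.   2.  60.] px [297. 213.]
bolt_tip 0.62 [590.  79.  40.] px [267. 209.]
keeper 0.92 [596. 109.  40.] px [256. 207.]
carrier 0.16 [596.  83.  -3.] px [266. 210.]
driver_nose 0.83 [401.  90.  10.] px [262. 283.]
driver_handle 0.83 [248. 145.  10.] px [239. 342.]
side
bolt_lug 0.4 [580.  -1.  56.] px [336. 236.]
bolt_tip 0.64 [500. -55. 288.] px [324. 177.]
keeper 0.62 [597. 107.  38.] px [319. 221.]
carrier 0.79 [593.  79.  -4.] px [323. 238.]
driver_nose 0.91 [ 354. -482.    5.] px [383. 401.]
driver_handle 0.95 [ 322. -317.    7.] px [324. 358.]
```

View pics/w2.png

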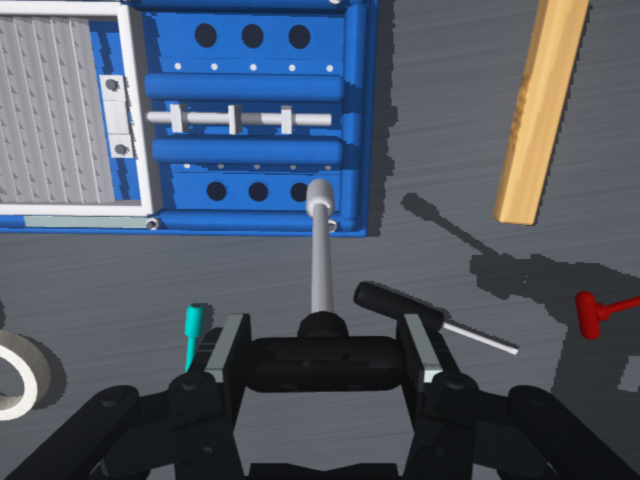

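The wrist view shows the bolt along row 118, with its tip at (147,117) and its rear end at (331,120). The lug is at (235,119), its rear face at about x=241, and the guides are at x=178 and 287. The hanging nose ends near (319,181).

Run:
```python
from h import *
s=bot.get_state();M=toR(s['tcp_rot'])
p,T=cam('wrist')
a=ray(p,T,(147,117.3),43);b=ray(p,T,(331,119.5),43);print('tip',a.round(1),'end',b.round(1),np.linalg.norm(a-b),np.degrees(np.arctan2(*(a-b)[[1,0]])))
for z in(65,70):print('lug rear top',ray(p,T,(241,119),z).round(1))
for z in (75,80): print('rib edges',ray(p,T,(235,101),z).round(1),ray(p,T,(235,138),z).round(1))
print('guides',ray(p,T,(178,119),50).round(1),ray(p,T,(287,119),50).round(1))
h=np.array(s['position'])-M[:,2]*22
for t in range(-2,16,2):
    d=np.sin(np.radians(t))*M[:,0]+np.cos(np.radians(t))*M[:,2]; q=h+165*d
    f=q+9*(np.cos(np.radians(t))*M[:,0]-np.sin(np.radians(t))*M[:,2])
    print(t,q.round(0),pix(p,T,q).round(0),'far',pix(p,T,f).round(0),'midbar',pix(p,T,h).round(0))
m=[d for d in bot.silhouettes('driver',p)]
for d in m[:4]:
    ys,xs=np.where(d['mask']); print(d['confidence'],xs.min(),xs.max(),ys.min(),ys.max())
```

```text
tip [591.7  76.5  43. ] end [567.3 -74.9  43. ] 153.36329840667605 80.83577681052178
lug rear top [579.   -4.9  65. ]
lug rear top [579.1  -5.9  70. ]
rib edges [592.5  -5.1  75. ] [566.    0.7  75. ]
rib edges [592.3  -6.1  80. ] [ 5.663e+02 -4.000e-01  8.000e+01]
guides [586.5  48.9  50. ] [573.3 -39.3  50. ]
-2 [495. -58. 123.] [323. 232.] far [323. 220.] midbar [323. 362.]
0 [501. -59. 123.] [323. 225.] far [323. 212.] midbar [323. 362.]
2 [507. -59. 123.] [323. 217.] far [323. 204.] midbar [323. 362.]
4 [512. -60. 124.] [323. 209.] far [323. 196.] midbar [323. 362.]
6 [518. -61. 124.] [323. 201.] far [323. 188.] midbar [323. 362.]
8 [524. -62. 125.] [323. 193.] far [323. 180.] midbar [323. 362.]
10 [529. -63. 126.] [323. 185.] far [323. 172.] midbar [323. 362.]
12 [535. -64. 127.] [323. 177.] far [323. 164.] midbar [323. 362.]
14 [540. -65. 128.] [323. 169.] far [323. 156.] midbar [323. 362.]
0.81 185 204 303 370
0.8 575 639 291 339
0.75 241 406 179 392
```

Tilt is about 8°, so I'll ease once more to straighten it.

Call:
play_rows(
  steps=[
    [[0.65, 0, 0, 0, 0], [0.66, 0, 0, 0, 0], [0.665, 0, 0, 0, 0], [0.6675, 0, 0, 0, 0], [0.6675, 0, 0, 0, 0], [0.6675, 0, 0, 0, 0], [0.6675, 0, 0, 0, 0]],
  ],
)

```text
time_s: 15.85
position: [501.0, -58.6, 266.3]
tcp_rot: [3.133, -0.234, 0.0]
force: [0.1, 0.3, -1.8]
finger_gap: 56.8
grasp_force: 6.5
```

```bash
cat > nose.py <<'E'
from h import *
from scipy.optimize import brentq
def nose(off=22,show=True):
    s=bot.get_state();M=toR(s['tcp_rot']); p,T=cam('wrist')
    h=np.array(s['position'])-M[:,2]*off
    c=pix(p,T,h)
    best=None
    for d in bot.silhouettes('driver',p):
        if d['mask'][int(c[1]),int(c[0])-60:int(c[0])+60].mean()>.5: best=d['mask'];break
    if best is None: print('no mask');return p,T
    ys,xs=np.where(best); r=ys.min(); col=xs[ys<r+8].mean()
    def tip(t,w):
        cs,sn=np.cos(t),np.sin(t); q=h+165*(sn*M[:,0]+cs*M[:,2]); return q+w*9*(cs*M[:,0]-sn*M[:,2])
    t=brentq(lambda t:pix(p,T,tip(t,1))[1]-r,-.5,.8); q=tip(t,0)
    f=(np.linalg.norm(M.T@(q-T[:3,3])))/np.array(p['mtx'])[0,0]
    side=(col-pix(p,T,q)[0])*f   # mm, image right = tool +/-y
    k=pix(p,T,q+M[:,1]*10)[0]-pix(p,T,q)[0]
    q=q+M[:,1]*side*np.sign(k)
    print('tilt',np.degrees(t).round(1),'row',r,'col',round(col,1),'nose',q.round(1),'rel tool',(M.T@(q-s['position'])).round(1))
    return p,T
if __name__=='__main__':
    nose(); togo([0,0,0],81)
E
python3 nose.py
```

```text
tilt 5.4 row 191 col 319.6 nose [516.6 -58.3 124. ] rel tool [ 15.4  -2.7 142.3]
t 15.95 pos [501.  -58.6 266.3] yaw -98.5 shift [-50.41   1.65  26.63] roll 0.008 gap 57.0 gf 6.5 F [-0.3 -0.9 -1.9] j6 1.37 z [ 0. -0. -1.]
```

Call:
play_rows(
  steps=[
    [[0.65, 0, 0, 0, 0], [0.62, 0, 0, 0, 0], [0.61, 0.9, -0.8, 0, 0], [0.61, 1.8, -1.5, 0, 0], [0.61, 1.8, -1.5, 0, 0], [0.61, 0.85, -0.85, 0, 0], [0.61, 0, 0, 1.4, 0], [0.61, 0, 0, 1.4, 0], [0.61, 0, 0, 0, 0], [0.61, 0, 0, 0, 0]],
  ],
)

```text
time_s: 16.95
position: [560.9, -20.5, 238.7]
tcp_rot: [3.133, -0.234, 0.0]
force: [0.3, -0.7, -2.5]
finger_gap: 53.6
grasp_force: 86.6
```

Run:
```python
from nose import *
p,T=nose(); togo([561,-20.6,199],81); cv2.imwrite('pics/w3.png',p['frame']); marks(p,T,['bolt_lug','driver_nose'],2)
```

```text
tilt 8.8 row 177 col 320.3 nose [586.3 -22.2  97.6] rel tool [ 25.4  -2.1 141. ]
t 17.05 pos [561.1 -20.6 239.2] yaw -98.6 shift [-0.01 -0.    4.02] roll 0.008 gap 53.5 gf 86.6 F [-1.1 -0.1 -1.8] j6 1.47 z [ 0.001 -0.    -1.   ]
bolt_lug 0.93 [582.   3.  59.] px [290. 189.]
driver_nose 0.78 [586. -20. 100.] px [317. 192.]
```

View pics/w3.png

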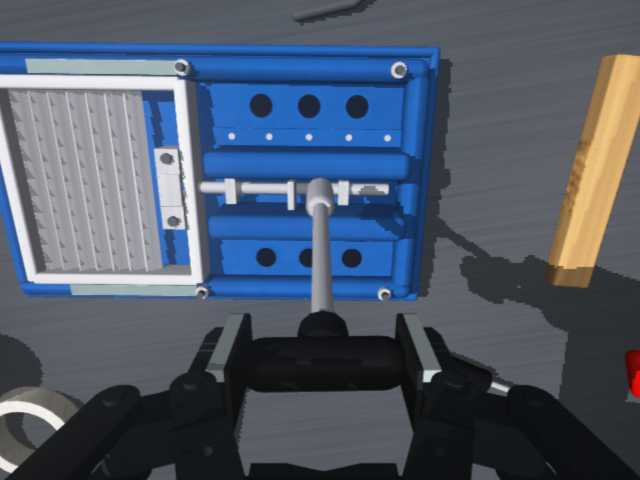

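The lug is at (291,195), the bolt runs from (200,187) to (388,190), and the nose is at (319,185). The nose is slightly beyond the channel's axis, so I'll quantify the offset.

Run:
```python
from nose import *
p,T=nose()
s=bot.get_state();M=toR(s['tcp_rot'])
a=ray(p,T,(200,187),43);b=ray(p,T,(388,190),43);print(a.round(1),b.round(1),np.linalg.norm(a-b),np.degrees(np.arctan2(*(a-b)[[1,0]])))
print('lug',ray(p,T,(296,195),70).round(1),ray(p,T,(287,182),70).round(1))
for z in(75,80):
  e=[ray(p,T,u,z) for u in((255,179),(255,208))]; print(z,[x.round(1) for x in e],((e[0]+e[1])/2).round(1))
def dev(q): # tool-x offset of q from line
    d=(a-b)/np.linalg.norm(a-b); n=np.array([d[1],-d[0],0]); return (q-b)@n
print(dev(np.array([586.3,-22.2,43])), dev((e[0]+e[1])/2))
g=cv2.cvtColor(p['frame'],cv2.COLOR_BGR2HSV)
for c in (240,262,270): print(c,[(r,tuple(int(v) for v in p['frame'][r,c])) for r in range(168,220,2)])
```

```text
tilt 8.6 row 178 col 320.4 nose [585.9 -22.3  97.9] rel tool [ 24.7  -2.1 141.1]
[592.3  76.1  43. ] [567.3 -74.8  43. ] 152.96435605890372 80.56570386002169
lug [579.7  -2.6  70. ] [590.4   2.4  70. ]
75 [array([596.9,  24.6,  75. ]), array([575.5,  28.9,  75. ])] [586.2  26.7  75. ]
80 [array([597.6,  23.6,  80. ]), array([576.6,  27.9,  80. ])] [587.1  25.8  80. ]
10.152195444332277 3.097770469405465
240 [(168, (181, 100, 43)), (170, (179, 98, 42)), (172, (172, 95, 42)), (174, (153, 86, 39)), (176, (135, 76, 38)), (178, (101, 59, 33)), (180, (114, 65, 33)), (182, (108, 89, 78)), (184, (125, 117, 115)), (186, (139, 131, 129)), (188, (137, 129, 127)), (190, (128, 120, 117)), (192, (110, 101, 99)), (194, (111, 80, 64)), (196, (130, 82, 59)), (198, (96, 67, 54)), (200, (113, 65, 38)), (202, (97, 57, 32)), (204, (81, 49, 29)), (206, (100, 58, 33)), (208, (101, 59, 31)), (210, (105, 60, 33)), (212, (103, 59, 31)), (214, (106, 60, 33)), (216, (136, 76, 38)), (218, (170, 94, 41))]
262 [(168, (183, 102, 41)), (170, (179, 99, 41)), (172, (175, 97, 40)), (174, (159, 88, 38)), (176, (139, 76,
[... 372 characters left out ...]
210, (101, 57, 29)), (212, (103, 58, 29)), (214, (105, 59, 30)), (216, (129, 72, 34)), (218, (166, 91, 40))]
270 [(168, (184, 101, 41)), (170, (183, 102, 42)), (172, (178, 99, 41)), (174, (161, 88, 38)), (176, (140, 76, 34)), (178, (109, 61, 30)), (180, (112, 63, 32)), (182, (111, 78, 58)), (184, (191, 183, 180)), (186, (221, 212, 212)), (188, (224, 215, 215)), (190, (211, 203, 202)), (192, (180, 172, 169)), (194, (138, 100, 80)), (196, (197, 109, 45)), (198, (196, 110, 43)), (200, (197, 110, 43)), (202, (162, 89, 39)), (204, (99, 56, 30)), (206, (100, 57, 31)), (208, (101, 56, 30)), (210, (102, 57, 30)), (212, (104, 57, 30)), (214, (104, 58, 28)), (216, (128, 70, 32)), (218, (163, 90, 36))]
```

Call:
play_rows(
  steps=[
    [[0.61, -0.4, 0, 0, 0], [0.61, -0.43, 0, 0, 0], [0.61, 0, 0, 0.7, 0], [0.61, 0, 0, 0.6, 0], [0.61, 0, 0, 0, 0], [0.61, 0, 0, 0, 0]],
  ],
)

```text
time_s: 17.85
position: [552.5, -19.3, 225.0]
tcp_rot: [-3.133, 0.234, 0.001]
force: [-0.5, -0.2, -2.4]
finger_gap: 53.4
grasp_force: 86.6
```

Run:
```python
from nose import *
p,T=nose(); togo([552.8,-20.6,198],81); cv2.imwrite('pics/w4.png',cv2.resize(p['frame'][130:280,180:420],(800,500),interpolation=cv2.INTER_CUBIC))
```

```text
tilt 8.6 row 178 col 319.7 nose [577.2 -20.4  83.9] rel tool [ 24.7  -2.6 141.1]
t 17.95 pos [552.7 -19.4 225.4] yaw -98.6 shift [0.03 0.12 2.74] roll 0.008 gap 53.6 gf 86.6 F [ 0.4 -0.1 -1.8] j6 1.47 z [ 0. -0. -1.]
```

View pics/w4.png

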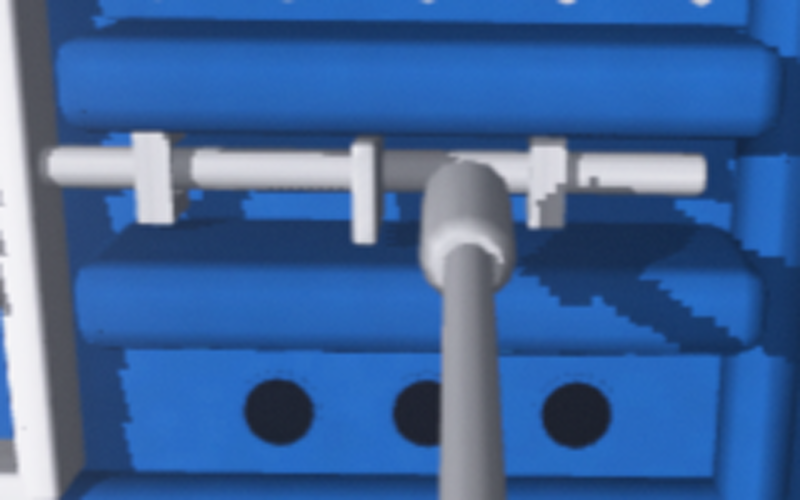

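The nose sits in line with the channel between the lug and the rear guide. Going down.

Call:
play_rows(
  steps=[
    [[0.61, 0.05, 0, 0.5, 0], [0.61, 0.05, 0.1, 0.5, 0], [0.61, 0, 0, 0.5, 0], [0.61, 0, 0, 0.5, 0], [0.61, 0, 0, 0.5, 0], [0.61, 0, 0, 0.2, 0], [0.61, 0, 0, 0, 0]],
  ],
)

```text
time_s: 18.65
position: [553.3, -20.5, 198.0]
tcp_rot: [-3.133, 0.234, 0.001]
force: [-0.2, 0.0, -1.8]
finger_gap: 53.4
grasp_force: 86.6
```

Run:
```python
from nose import *
p,T=nose(); togo([552.8,-20.6,198],81); marks(p,T,['bolt_lug'],1);print(np.round(bot.get_state()['wrist_torque'],2))
```

```text
tilt 8.3 row 179 col 320.1 nose [577.2 -21.7  56.7] rel tool [ 23.9  -2.3 141.3]
t 18.75 pos [553.5 -20.5 198.5] yaw -98.5 shift [-0.07  0.02  0.05] roll 0.008 gap 53.4 gf 86.6 F [-0.4  0.5 -1.8] j6 1.47 z [ 0. -0. -1.]
bolt_lug 0.64 [583.   1.  62.] px [285. 190.]
[0.   0.06 0.03]
```

Call:
play_rows(
  steps=[
    [[0.61, 0, -0.5, 0, 0], [0.61, 0, -0.5, 0, 0], [0.61, 0, -0.5, 0, 0], [0.61, 0, -0.5, 0, 0], [0.61, 0, -0.5, 0, 0]],
  ],
)

```text
time_s: 19.3
position: [557.2, 4.2, 198.4]
tcp_rot: [3.132, -0.234, 0.0]
force: [-1.3, -4.3, -0.9]
finger_gap: 53.4
grasp_force: 86.8
```

Run:
```python
from nose import *
p,T=nose(); togo([552.8,-20.6,198],81); marks(p,T,['bolt_lug','bolt_tip'],1);print(np.round(bot.get_state()['wrist_torque'],2))
```

```text
tilt 8.3 row 179 col 321.7 nose [581.1   1.7  57.2] rel tool [ 23.9  -1.2 141.3]
t 19.4 pos [557.2   4.8 198.4] yaw -98.5 shift [-0.06  2.58  0.04] roll 0.008 gap 53.4 gf 86.8 F [-0.5 -2.1 -0.4] j6 1.52 z [ 0.  0. -1.]
bolt_lug 0.92 [585.  10.  60.] px [309. 189.]
[-0.47  0.08 -0.06]
```

Call:
play_rows(
  steps=[
    [[0.61, 0.02, -0.5, 0, 0], [0.61, 0.02, -0.5, 0, 0], [0.61, 0, -0.5, 0, 0], [0.61, 0, -0.4, 0, 0], [0.61, 0, -0.2, 0, 0]],
  ],
)

```text
time_s: 20.0
position: [560.7, 25.5, 198.3]
tcp_rot: [-3.133, 0.233, 0.0]
force: [-1.8, -3.4, 0.2]
finger_gap: 53.6
grasp_force: 86.8
```

Call:
play_rows(
  steps=[
    [[0.61, 0, -0.2, 0, 0], [0.61, 0, -0.2, 0, 0], [0.61, 0, 0, 0, 0]],
  ],
)

```text
time_s: 20.3
position: [561.2, 29.0, 198.3]
tcp_rot: [3.133, -0.234, -0.0]
force: [-0.5, -3.9, 0.1]
finger_gap: 53.7
grasp_force: 86.9
```

Call:
play_rows(
  steps=[
    [[0.61, 0, -0.2, 0, 0], [0.61, 0, -0.1, 0, 0], [0.61, 0, 0, 0, 0]],
  ],
)

```text
time_s: 20.6
position: [561.6, 30.6, 198.4]
tcp_rot: [3.13, -0.234, -0.0]
force: [-1.6, -9.5, 0.7]
finger_gap: 54.0
grasp_force: 87.1
```

Run:
```python
from nose import *
p,T=nose(); togo([552.8,-20.6,198],81); marks(p,T,['bolt_lug','bolt_tip','keeper'],1);print(np.round(bot.get_state()['wrist_torque'],2))
```

```text
tilt 8.3 row 179 col 323.1 nose [585.3  26.8  57.2] rel tool [ 23.9  -0.2 141.3]
t 20.7 pos [561.6  30.6 198.4] yaw -98.6 shift [-0.11  5.19  0.06] roll 0.007 gap 54.2 gf 87.1 F [-2.2 -7.9  0.4] j6 1.57 z [-0.    -0.003 -1.   ]
bolt_lug 0.74 [586.  36.  59.] px [309. 193.]
bolt_tip 0.89 [596. 112.  43.] px [203. 190.]
keeper 0.62 [596. 105.  40.] px [214. 188.]
[-2.57  0.48 -0.22]
```

The bolt is at its stop. I'll push a touch more, then back off and lift.

Call:
play_rows(
  steps=[
    [[0.61, 0, -0.1, 0, 0], [0.61, 0, 0, 0, 0], [0.61, 0, 0, 0, 0]],
  ],
)

```text
time_s: 21.15
position: [561.8, 31.1, 198.5]
tcp_rot: [3.129, -0.235, 0.0]
force: [-2.8, -10.8, 1.7]
finger_gap: 53.5
grasp_force: 87.2
```

Call:
play_rows(
  steps=[
    [[0.61, 0, 0.4, 0, 0], [0.61, 0, 0.4, 0, 0], [0.61, 0, 0, -0.5, 0], [0.61, 0, 0, -1.5, 0], [0.61, 0, 0, -2.5, 0], [0.61, 0, 0, -2.5, 0], [0.61, 0, 0, -2.5, 0], [0.61, 0, 0, -2, 0], [0.61, 0, 0, -1, 0], [0.61, 0, 0, 0, 0]],
  ],
)

```text
time_s: 22.15
position: [560.9, 25.2, 324.3]
tcp_rot: [-3.132, 0.234, -0.003]
force: [-0.3, -0.0, -2.4]
finger_gap: 53.8
grasp_force: 87.0
```

Run:
```python
from nose import *
p,T=nose(); togo([470,409,320],81); marks(p,T,['bolt_lug','bolt_tip','keeper'],1)
cv2.imwrite('pics/w5.png',p['frame'])
p,T=cam('top'); marks(p,T,['bolt_lug','bolt_tip','keeper','pot'],1)
d=bot.silhouettes('pot',p)
for m in d[:2]: ys,xs=np.where(m['mask']);print(m['confidence'],xs.min(),xs.max(),ys.min(),ys.max())
```

```text
tilt 8.6 row 178 col 320.2 nose [585.9  23.8 183.2] rel tool [ 24.7  -2.2 141.1]
t 22.25 pos [560.4  25.2 322.3] yaw -98.5 shift [-14.64 -36.62   0.26] roll 0.008 gap 53.7 gf 87.0 F [ 0.1 -0.4 -1.6] j6 1.56 z [-0.002  0.001 -1.   ]
bolt_lug 0.58 [585.  34.  61.] px [311. 168.]
bolt_tip 0.85 [600. 113.  41.] px [232. 161.]
keeper 0.91 [594. 105.  45.] px [240. 167.]
bolt_lug 0.66 [582.  38.  62.] px [283. 211.]
keeper 0.59 [596. 106.  42.] px [257. 207.]
pot 0.79 [471. 410.   1.] px [140. 254.]
0.65 108 151 232 267
```

View pics/w5.png

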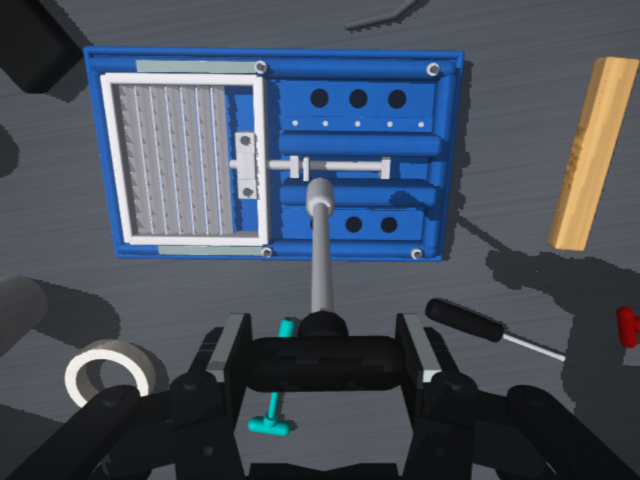

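The bolt tip stands out beyond the keeper at (232,163) and the lug is against the front guide at (305,168), so the bolt is home. Now going to the pot.

Call:
play_rows(
  steps=[
    [[0.61, -0.5, -1, 0, 0], [0.61, -1, -2, 0, 0], [0.61, -1.5, -3, 0, 0], [0.61, -1.5, -3, 0, 0], [0.61, -1.5, -3, 0, 0], [0.61, -1.5, -3, 0, 0], [0.61, -1.5, -3, 0, 0], [0.61, -1.5, -3, 0, 0], [0.61, -1.5, -3, 0, 0], [0.61, -1.5, -3, 0, 0]],
  ],
)

```text
time_s: 23.7
position: [466.0, 313.9, 323.5]
tcp_rot: [-3.133, 0.233, -0.0]
force: [1.0, -0.9, -1.7]
finger_gap: 53.6
grasp_force: 87.0
```

Call:
play_rows(
  steps=[
    [[0.61, -1.5, -3, 0, 0], [0.61, -1.5, -3, 0, 0], [0.61, -1.2, -2.4, 0, 0], [0.61, -0.6, -1, 0, 0], [0.61, 0, 0, 0, 0], [0.61, 0, 0, 0, 0]],
  ],
)

```text
time_s: 24.3
position: [433.9, 411.5, 323.3]
tcp_rot: [3.132, -0.234, 0.0]
force: [0.8, -0.3, -1.6]
finger_gap: 54.0
grasp_force: 87.0
```

Run:
```python
from nose import *
p,T=nose(); togo([433,412.5,300],81); marks(p,T,['pot'],2)
d=bot.silhouettes('pot',p)
for m in d[:2]: ys,xs=np.where(m['mask']);print(m['confidence'],xs.min(),xs.max(),ys.min(),ys.max())
cv2.imwrite('pics/w6.png',p['frame'])
```

```text
tilt 8.6 row 178 col 320.1 nose [458.6 410.1 182.2] rel tool [ 24.7  -2.3 141.1]
t 24.4 pos [434.2 411.1 323.5] yaw -98.6 shift [-0.14 -0.12  2.35] roll 0.007 gap 53.5 gf 87.0 F [ 0.7  0.2 -1.1] j6 2.28 z [ 0. -0. -1.]
pot 0.82 [471. 419.  -1.] px [311. 147.]
pot 0.5 [433. 414. 345.] px [316. 364.]
0.81 263 362 108 207
```

View pics/w6.png

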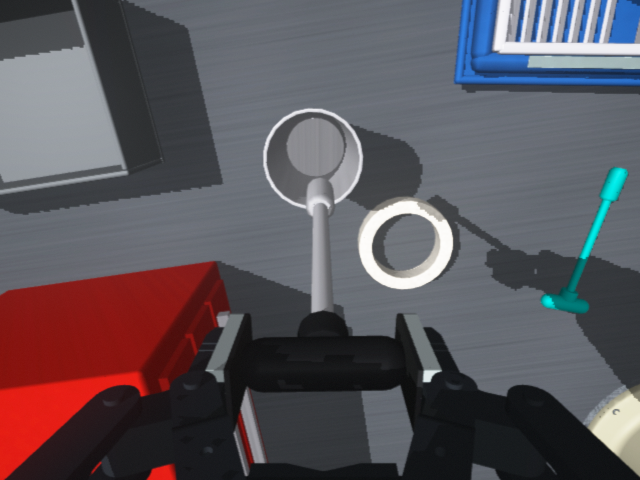

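The pot rim spans columns 263–362 and rows 108–208. A red cabinet's corner is at (219,263), so I'll triangulate it for gripper clearance.

Run:
```python
from nose import *
p,T=cam('wrist'); t,U=cam('top')
print('pot',ray(p,T,(312.5,158),110).round(1), ray(t,U,(127.5,250),110).round(1))
for z in(0,60,120,180,240,300): print(z,ray(p,T,(219,263),z).round(0),ray(t,U,(83,296),z).round(0))
cv2.imwrite('pics/t6.png',cv2.resize(t['frame'][180:480,0:330],None,fx=2,fy=2))
```

```text
pot [472.8 414.6 110. ] [472.5 408.4 110. ]
0 [354. 549.   0.] [360. 552.   0.]
60 [375. 529.  60.] [360. 528.  60.]
120 [396. 510. 120.] [361. 504. 120.]
180 [417. 491. 180.] [361. 480. 180.]
240 [438. 472. 240.] [362. 456. 240.]
300 [458. 452. 300.] [363. 433. 300.]
```

View pics/t6.png

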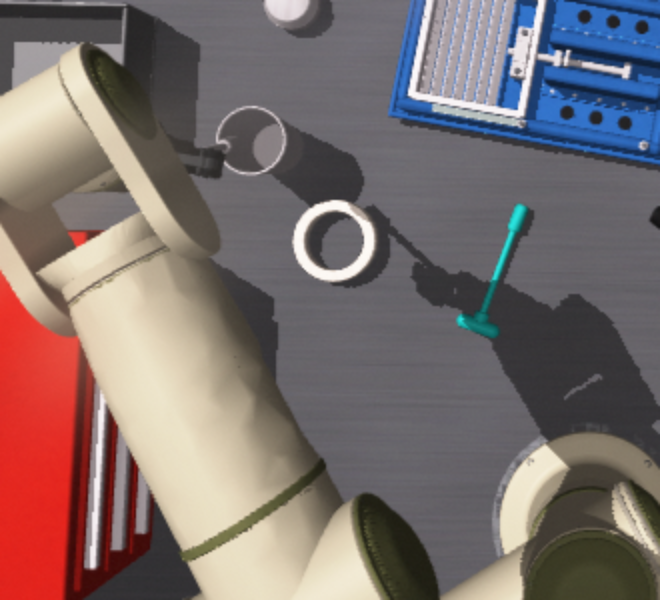

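Call:
play_rows(
  steps=[
    [[0.61, 0, -0.4, 1, 0], [0.61, 0, 0, 2.5, 0], [0.61, 0, 0, 3, 0], [0.61, 0, 0, 3, 0], [0.61, 0, 0, 3, 0], [0.61, 0, 0, 2, 0], [0.61, 0, 0, 1.5, 0], [0.61, 0, 0, 0.7, 0], [0.61, 0, 0, 0.3, 0], [0.61, 0, 0, 0, 0]],
  ],
)

```text
time_s: 25.6
position: [434.4, 416.1, 153.4]
tcp_rot: [-3.133, 0.234, -0.0]
force: [0.0, -0.1, -1.1]
finger_gap: 53.4
grasp_force: 87.1
```

Call:
play_rows(
  steps=[
    [[0.61, 0, 0, 0.2, 0], [0.61, 0, 0, 0.1, 0], [0.61, 0, 0, 0, 0]],
  ],
)

```text
time_s: 25.9
position: [434.4, 416.1, 150.5]
tcp_rot: [-3.133, 0.234, -0.0]
force: [-0.2, 0.6, -2.1]
finger_gap: 53.9
grasp_force: 87.1
```

Call:
play_rows(
  steps=[
    [[0.61, 0, 0, 0.1, 0], [0.61, 0, 0, 0, 0]],
  ],
)

```text
time_s: 26.1
position: [434.4, 416.1, 149.3]
tcp_rot: [-3.133, 0.234, -0.0]
force: [-0.0, -0.3, -2.1]
finger_gap: 53.7
grasp_force: 87.1
```

Call:
play_rows(
  steps=[
    [[0.61, 0, 0, 0.1, 0], [0.61, 0, 0, 0.1, 0], [0.61, 0, 0, 0, 0]],
  ],
)

```text
time_s: 26.4
position: [434.3, 416.0, 147.2]
tcp_rot: [3.133, -0.234, -0.0]
force: [0.4, -0.2, -2.5]
finger_gap: 53.6
grasp_force: 87.1
```

Call:
play_rows(
  steps=[
    [[0.61, 0, 0, 0.1, 0], [0.61, 0, 0, 0, 0]],
  ],
)

```text
time_s: 26.6
position: [434.5, 416.1, 146.8]
tcp_rot: [-3.133, 0.234, -0.001]
force: [-0.7, -0.6, 2.2]
finger_gap: 54.0
grasp_force: 87.4
```

Call:
play_rows(
  steps=[
    [[0.61, 0, 0, 0.1, 0], [0.61, 0, 0, 0, 0]],
  ],
)

```text
time_s: 26.8
position: [434.8, 416.2, 146.6]
tcp_rot: [-3.132, 0.234, -0.003]
force: [-1.6, -1.3, 8.5]
finger_gap: 53.6
grasp_force: 87.9
```

The nose is on the pot's floor. Easing open gradually, then opening fully and lifting.

Call:
play_rows(
  steps=[
    [[0.63, 0, 0, 0, 0], [0.645, 0, 0, 0, 0], [0.655, 0, 0, 0, 0], [0.662, 0, 0, 0, 0], [0.668, 0, 0, 0, 0], [0.68, 0, 0, 0, 0], [0.75, 0, 0, 0, 0], [0.9, 0, 0, 0, 0], [1, 0, 0, 0, 0], [1, 0, 0, 0, 0]],
  ],
)

```text
time_s: 27.8
position: [434.3, 416.0, 145.2]
tcp_rot: [3.133, -0.234, -0.0]
force: [0.2, 0.2, -0.8]
finger_gap: 85.1
grasp_force: 0.0
```

Call:
play_rows(
  steps=[
    [[1, 0, 0, 0, 0], [1, 0, 0, -1, 0], [1, 0, 0, -1.5, 0], [1, 0, 0, -3, 0], [1, 0, 0, -4, 0], [1, 0, 0, -4, 0], [1, 0, 0, -4, 0], [1, 0, 0, -2, 0], [1, 0, 0, 0, 0], [1, 0, 0, 0, 0]],
  ],
)

```text
time_s: 28.8
position: [434.2, 415.9, 340.0]
tcp_rot: [3.133, -0.234, -0.0]
force: [0.7, 0.1, -0.8]
finger_gap: 85.3
grasp_force: 0.0
```

Run:
```python
from h import *
p,T=cam('wrist'); t,U=cam('side'); marks(p,T,['driver_handle','driver_nose','pot'],2); togo([434,416,300],81)
cv2.imwrite('pics/end.png',np.hstack([cv2.resize(p['frame'],(400,300)),cv2.resize(t['frame'],(400,300))]))
```

```text
driver_handle 0.96 [247. 151.   8.] px [557. 295.]
driver_handle 0.95 [426. 415. 167.] px [326. 224.]
driver_nose 0.8 [459. 418.   4.] px [318. 156.]
driver_nose 0.68 [400.  94.   8.] px [612. 165.]
pot 0.67 [472. 420.  -1.] px [315. 144.]
t 29.05 pos [434.2 416.  339.3] yaw -98.5 shift [-0.02 -0.01  3.93] roll 0.008 gap 85.7 gf 0.0 F [ 0.1 -0.3 -1. ] j6 2.29 z [-0.002 -0.001 -1.   ]
```

View pics/end.png

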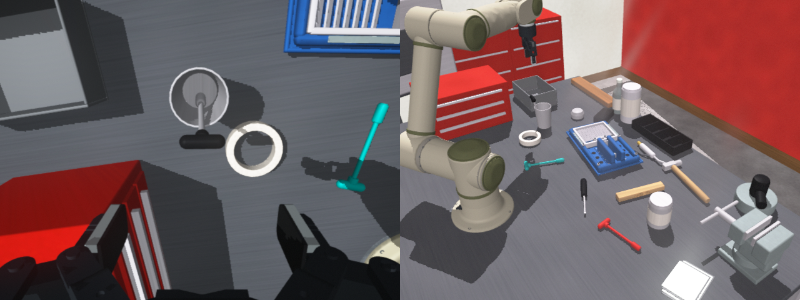

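The driver stands nose-down in the upright pot (nose z≈4), leaning about 12°. The gripper is clear and nothing else has moved.

```bash
python3 -c "
from plant import bot
print(bot.close_job())"
```

```text
the job is handed in; nothing more can be done
None
```

I handed the job in at about 29 s of robot time: by the last camera checks the bolt was home through the keeper, the driver stood released nose-down in the upright pot, and nothing else had visibly moved, but the hand-in returned no verdict.

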